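# Close the reagent case and lock it with the bayonet plug

## Robot

A 6-joint arm with a two-finger parallel gripper is mounted at the origin on the work surface. World frame = base frame: x ahead of the robot, y to its left, z up, the work surface at z = 0. Lengths are in m, angles in rad, forces in N, time in s.
With the tool pointing down it reaches from about 0.3 to 0.875 m from the base axis. Payload 6.4 kg.
Tool frame: the origin (TCP) lies midway between the tips of the shut fingers; the grasp point (between the pads) lies ctrl.grip_depth behind it (ctrl.grip_depth is the distance from the TCP to the grasp point, in m); x points along the fingers, y is the direction in which the jaws open and shut, and the axes are right-handed (so a half turn about x gives the same grasp; the last joint's range is limited). The gripper opens to 85 mm and grips with 20 to 120 N. Pads are 22 mm wide; open, the fingers measure 114 mm over their backs; the gripper's body (76 mm by 85 mm) begins 54 mm behind the grasp point. The pads swing forward as they close: fully open they stand 13 mm farther back than shut.
Start: joints at [-1.415, 0.181, 1.607, -0, 1.354, -0.206], TCP at [0.204, -0.538, 0.231] pointing down, gripper open.
Joint ranges: [-2.99, 2.99], [-0.89, 2.07], [0.3, 2.58], [-1.14, 4.28], [0, 2.63], [-3.12, 3.12]. Speed limits (rad/s): [2.57, 2.57, 3.01, 3.14, 3.14, 3.14].

## Interface

Orientations are given as a unit quaternion [w, x, y, z].
In Python, from bench import ctrl gives the robot as it stands.
- The arm moves only by the shell command python3 -m creep 'ROWS'. ROWS is text: rows parted by semicolons, each of 7 numbers parted by spaces: the opening, from 0 (shut) to 1 (fully open), then the shift along the tool's x, y, z in cm, then the turn, a rotation vector about the tool's x, y, z in rad. In form: claw x y z ax ay az; .... A call has 1 to 10 rows; each row shifts and turns the pose as measured when the row begins, along the tool's axes as they then stand; what a row does not reach is not made up. A row lasts 1/8 s, in which the tool goes at most 62.5 mm and 10.7 degrees, less where a joint would pass 70% of its speed; a pose out of reach is approached as far as the arm can. A call with a gripper value outside its range is refused whole. The fingers move at their own pace and stop on an object; the grip force is fixed at half the most. Time passes only in rows, so rows that do not move let the fingers close. It gives the time, the measured TCP pose, the force and the opening at its end, in the units of the state.
- ctrl.get_obs(): the state, without advancing time (a new reading comes with each control period).
- ctrl.camera(name): name is "scene" or "side" or "wrist"; returns (picture, depth): 400x640x3 uint8, blue, green, red; 400x640 float32, m along the optical axis (not along the pixel's ray), 0 where there is no reading.
- ctrl.calibration(name): a dict with "mtx" (3x3 intrinsics, pixels), "R" (3x3) and "t" (3): a world point X has camera coordinates R X + t; the wrist camera has in their place "tool_from_camera" (4x4, takes a point from camera to tool coordinates, whose origin is the TCP and whose axes are the tool frame's). Camera axes: x right, y down, z forward; pixel columns grow to the right and rows downward; lengths in m; the calibration is good to about 2 mm. A picture is of the moment at which its call begins: read the wrist's pose just before it. calibration takes no time and is no camera call.
- ctrl.hand_in(): hands the job in, once; it reports no verdict.
Trained networks look in the newest picture that a camera, given by its name, has taken for a name from the list of things; names that differ only in an ending like _2 or _b are one class to them, and where a whole thing is asked for, a point or a joint stands for the part that bears it (a point fixed in the world has none). Each returns a list of dicts, best first, with "confidence" (0 to 1); they miss things now and then, are a little off and sometimes report something else, mostly with a low value. They report only what shows in the picture. A call takes as long as a camera call. They do not tell look-alikes from the thing itself.
- ctrl.find_in(query, camera): "rect" ([left, top, right, bottom] in pixels, round what is visible of it).
The state is a dict: "time_s": time; "q": joint angles; "dq": joint speeds; "joint_efforts": joint torques, N m; "eef_pos": TCP position; "eef_rot": TCP orientation; "wrist_force": force on the tool from outside, world axes, zero at the start; "torque": the same for the moment, N m; "opening": opening from 0.0 (shut) to 1.0 (fully open).
Only numpy, scipy, OpenCV 4.12 (cv2) and the standard library are available. Lean on these libraries where they do the work, as an engineer would, in place of code of your own. Each camera call takes 0.05 s, during which the arm holds its last target.

## Task

Close the grey reagent case on the bench: fold the blue flap down first, then the white flap over it. Then take the orange locking plug from its black stand, push it into the metal socket in the middle of the lid against the spring, turn it a quarter turn clockwise (seen from above), and finish while still gripping the plug and holding it pressed fully home, its round flange flush on the socket rim. Do not drop the plug, and leave the tip box, the bottle and the tube rack where they are.

Things in the scene. Friction and masses are not known exactly. Their poses are not given: they have to be found in the camera images.
- case: Grey open-topped case, 200 mm (x) x 170 mm (y) x 90 mm high, fixed to the bench, yaw within 0.4 rad; origin at the centre of its underside. Two flaps on its long edges close it; white cartridges lie inside. Closed, the flaps' outer faces are 95 mm above the bench, the white flap's lip 97.5 mm.
- socket (a point): Centre of the top rim of the bayonet socket, a steel collar 60 mm wide outside in the middle of the case; rim 102 mm above the bench. z up, x and y as the case. The mouth has a 27 mm opening for the stem and, along x, a keyway 17 mm wide and 48 mm long: the plug enters only with its handle bar within about 0.15 rad of x, either way round.
- ledge (a point): On the socket's axis at the underside of the ledge, 10 mm below the rim. Once the plug's lugs are under the ledge (flange less than 5 mm above the rim) the plug can turn clockwise, seen from above, by 90 degrees so that its bar lies along y; a stop ends the turn about 5 degrees further. If let go there, the spring lifts the flange 5 mm off the rim.
- plunger (a joint): Travel (m) of the spring plunger in the socket, 0 at rest, where its top is 20 mm below the rim; 0.010 with the plug flush. It pushes the plug up with 3 N at first touch (flange 10 mm above the rim) and 8 N at flush.
- plug_grip (a point): Middle of the plug's upright orange handle bar (white line along its top): 56 mm long along its own x, 16 mm thick along y, 44 mm tall; z up along the plug's axis. The bar stands on a round flange 76 mm wide, 6 mm thick. About 120 g. Half a turn makes no difference. At the start it can be lifted straight out of the black stand.
- plug_flange (a point): Centre of the flange's underside, 28 mm below plug_grip, same axes; flush when level with the socket rim. Below it a steel stem 23 mm wide and 30 mm long, tapering to 12 mm at the tip, with two lugs 10 mm wide along +x and -x (as the bar) reaching 21 mm from the axis, their tops 15 mm under the flange.
- plug_lug (a point): Near the end of one of the two lugs, 20 mm from the plug's axis along its +x and 18 mm below the flange's underside; axes as plug_grip.
- stand: Black block 100 x 100 x 45 mm, fixed, origin at the centre of its underside; a 48 mm wide round hole 38 mm deep in its top holds the plug's stem.
- flap_blue (a joint): Angle of the blue flap (rad): 0 closed and level, about 1.57 upright. Starts open at 1.0 to 1.35, stays where it is left (stiff hinge, about 0.06 N m). It hinges on the case's -y edge and goes down first.
- flap_white (a joint): Angle of the white flap (rad), the same, hinged on the case's +y edge; its thin lip laps over the blue flap by 11 mm, so it goes down second.
- flap_blue_hinge (a point): Middle of the blue flap's hinge line, 85 mm to -y of the case centre, 92.5 mm above the bench. Axes turn with the flap: x along the hinge (as the case), y from hinge to free edge, z out of its outer face. The flap is 200 mm long, reaches 84 mm from the hinge, 5 mm thick about this point; a notch 68 mm wide, 34 mm deep in its free edge clears the socket.
- flap_white_hinge (a point): Middle of the white flap's hinge line, 85 mm to +y of the case centre, 92.5 mm above the bench. Axes turn with the flap: x along the hinge (as the case), -y from hinge to free edge, z out of its outer face. Size and notch as the blue flap, plus a 2.5 mm lip on the outer face from 75 to 97 mm from the hinge.
- flap_blue_pad (a point): Good place to push the blue flap: on its outer face, 62 mm from the hinge line, 66 mm to -x of the middle. z out of the outer face.
- flap_white_pad (a point): Good place to push the white flap: on its outer face, 62 mm from the hinge line, 66 mm to -x of the middle. z out of the outer face.
- tip_box: Bystander: blue box with white top, 115 x 80 x 57 mm, loose, origin at the centre of its underside.
- buffer_bottle: Bystander: amber bottle with blue cap, 64 mm wide, 150 mm tall, loose, origin at the centre of its underside.
- tube_rack: Bystander: green block rack with coloured tube caps, 60 x 130 x 62 mm, loose, origin at the centre of its underside.
Not all that is in view belongs to the job. Of the things that look like the part that bears plug_grip, the middle-sized one is meant.

How it is judged:
By the outcome, as a careful person would: the job done as asked, in the order asked, and still so for the second after the job is handed in, while the arm keeps its last pose, push and grip.
It also fails if it takes over 69 s, if anything falls off the work surface, if the arm or the gripper's body presses on something with over 40 N, if the wrist force passes 120 N, or if a joint passes its speed limit or range.

## Working session

There is one attempt and no reset: what is moved stays moved. The work goes in short steps, Python scripts to look and compute and a shell command to move; the robot and the scene stay as the last step left them, time stands still between calls to the robot, and variables do not carry over. Pictures are saved under pics/ and viewed, and the job is handed in when it is done.

```bash
ls; mkdir -p pics; cat > h.py <<'E'
import numpy as np,cv2
from bench import ctrl
from scipy.spatial.transform import Rotation as Ro
def rot(q): return Ro.from_quat([q[1],q[2],q[3],q[0]])
def snap(name,fn):
    o=ctrl.get_obs(); p,d=ctrl.camera(name); cv2.imwrite('pics/'+fn+'.png',p); np.savez('/tmp/'+fn,p=p,d=d,pos=o['eef_pos'],rot=o['eef_rot'],name=name); return p,d
def cloud(fn):
    z=np.load('/tmp/'+fn+'.npz'); name=str(z['name']); c=ctrl.calibration(name); K=np.array(c['mtx']); d=z['d']
    v,u=np.mgrid[:400,:640]; P=np.stack([(u-K[0,2])/K[0,0]*d,(v-K[1,2])/K[1,1]*d,d],-1)
    if name=='wrist':
        T=np.array(c['tool_from_camera']); P=P@T[:3,:3].T+T[:3,3]; P=P@rot(z['rot']).as_matrix().T+z['pos']
    else:
        P=(P-np.array(c['t']))@np.array(c['R'])
    P[d<=0]=np.nan
    return P,z['p']
E
python3 - <<'E'
from h import *
o=ctrl.get_obs(); print({k:np.round(v,3) for k,v in o.items()}); print(ctrl.grip_depth)
for n in ['scene','side','wrist']:
    snap(n,n+'0')
    for q in ['case','socket','plug_grip','stand','flap_blue','flap_white','tip_box','buffer_bottle','tube_rack']:
        r=ctrl.find_in(q,n); print(n,q,[(np.round(x['rect']).astype(int).tolist(),round(x['confidence'],2)) for x in r[:4]])
print(ctrl.get_obs()['time_s'])
E
```

```text
pics
{'time_s': np.float64(0.0), 'q': array([-1.415,  0.182,  1.608,  0.   ,  1.354, -0.206]), 'dq': array([-0.   , -0.001, -0.   ,  0.   ,  0.002, -0.001]), 'joint_efforts': array([ 1.0000e-03, -4.4487e+01, -3.5133e+01, -0.0000e+00,  9.0000e-03,
       -0.0000e+00]), 'eef_pos': array([ 0.203, -0.537,  0.23 ]), 'eef_rot': array([ 0.127,  0.696,  0.128, -0.696]), 'wrist_force': array([-1.148,  0.039, -0.267]), 'torque': array([-0.025,  0.028, -0.01 ]), 'opening': np.float64(1.002)}
0.0187
scene case [([285, 150, 383, 261], 0.85), ([185, 198, 231, 240], 0.68), ([284, 156, 324, 227], 0.51)]
scene socket [([289, 146, 373, 257], 0.81)]
scene plug_grip [([126, 188, 170, 231], 0.74), ([196, 193, 220, 223], 0.68), ([191, 181, 214, 204], 0.52)]
scene stand [([187, 201, 230, 242], 0.61)]
scene flap_blue [([287, 156, 322, 228], 0.73), ([340, 150, 377, 212], 0.23)]
scene flap_white [([339, 149, 379, 214], 0.85), ([192, 193, 222, 224], 0.39)]
scene tip_box [([337, 147, 381, 219], 0.22)]
scene buffer_bottle [([419, 155, 451, 206], 0.97)]
scene tube_rack [([309, 264, 373, 307], 0.71), ([335, 147, 381, 215], 0.51)]
side case [([273, 134, 370, 240], 0.68)]
side socket [([270, 136, 371, 234], 0.68)]
side plug_grip [([217, 290, 254, 319], 0.65), ([280, 261, 318, 302], 0.63), ([248, 320, 313, 388], 0.59)]
side stand [([268, 262, 334, 321], 0.81), ([280, 262, 318, 301], 0.31)]
side flap_blue [([275, 156, 365, 202], 0.78)]
side flap_white [([273, 134, 347, 168], 0.74)]
side tip_box [([354, 297, 434, 366], 0.96)]
side buffer_bottle [([284, 116, 306, 150], 0.62)]
side tube_rack [([393, 180, 430, 223], 0.76)]
wrist case []
wrist socket []
wrist plug_grip []
wrist stand []
wrist flap_blue []
wrist flap_white []
wrist tip_box []
wrist buffer_bottle []
wrist tube_rack []
1.5
```

View pics/scene0.png

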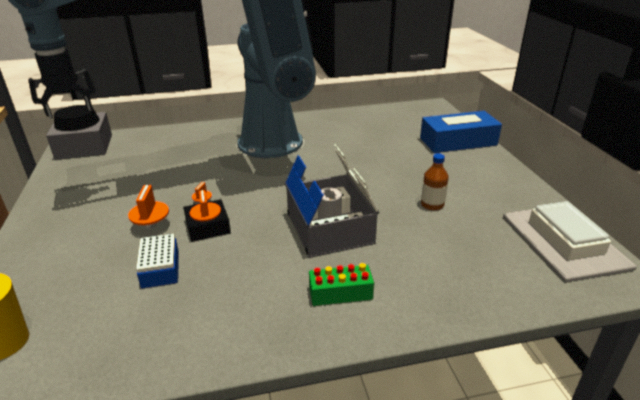

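View pics/side0.png

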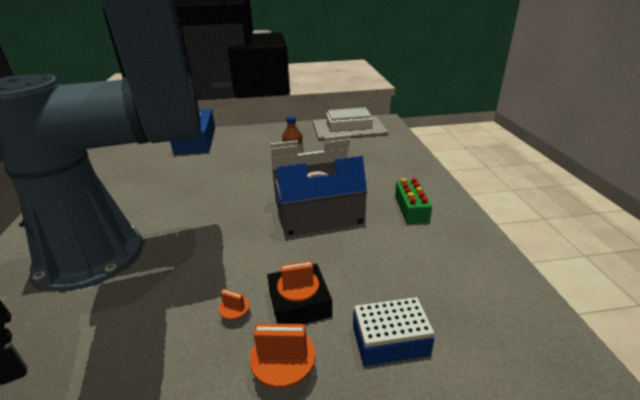

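```bash
python3 - <<'E'
from h import *
for fn in ['scene0','side0']:
    P,p=cloud(fn); z=P[...,2]
    c=ctrl.calibration(fn[:-1]); print(fn,'cam at',np.round(-np.array(c['R']).T@np.array(c['t']),3), 'focal',c['mtx'][0][0])
    rs={'scene0':{'plugA':[126,188,170,231],'plugB':[196,193,220,223],'plugC':[191,181,214,204],'bottle':[419,155,451,206],'rack':[309,264,373,307],'blue':[287,156,322,228],'white':[339,149,379,214],'stand':[187,201,230,242]},
     'side0':{'plug1':[217,290,254,319],'plug2':[280,261,318,302],'plug3':[248,320,313,388],'tip':[354,297,434,366],'rack':[393,180,430,223],'bottle':[284,116,306,150],'blue':[275,156,365,202],'white':[273,134,347,168]}}[fn]
    for k,(a,b,cc,d) in rs.items():
        q=P[b:d,a:cc].reshape(-1,3); q=q[q[:,2]>0.01]; print(k,np.round(np.nanpercentile(q,[2,50,98],axis=0),3).tolist())
E
```

```text
scene0 cam at [ 1.51  -0.153  0.729] focal 486.13002988507617
plugA [[0.387, -0.406, 0.017], [0.437, -0.359, 0.047], [0.466, -0.319, 0.104]]
plugB [[0.336, -0.245, 0.022], [0.466, -0.217, 0.049], [0.497, -0.188, 0.095]]
plugC [[0.321, -0.256, 0.02], [0.352, -0.226, 0.049], [0.481, -0.206, 0.095]]
bottle [[0.483, 0.347, 0.016], [0.511, 0.368, 0.079], [0.525, 0.401, 0.148]]
rack [[0.745, -0.016, 0.012], [0.791, 0.044, 0.048], [0.804, 0.107, 0.062]]
blue [[0.436, -0.011, 0.019], [0.54, 0.012, 0.11], [0.636, 0.074, 0.166]]
white [[0.427, 0.104, 0.016], [0.499, 0.152, 0.079], [0.623, 0.17, 0.18]]
stand [[0.407, -0.265, 0.012], [0.485, -0.219, 0.043], [0.51, -0.171, 0.085]]
side0 cam at [ 0.437 -0.741  0.556] focal 385.0781088249328
plug1 [[0.312, -0.258, 0.024], [0.336, -0.239, 0.029], [0.36, -0.221, 0.059]]
plug2 [[0.423, -0.26, 0.045], [0.456, -0.23, 0.054], [0.492, -0.18, 0.097]]
plug3 [[0.374, -0.41, 0.021], [0.418, -0.375, 0.052], [0.46, -0.277, 0.107]]
tip [[0.542, -0.373, 0.013], [0.594, -0.354, 0.057], [0.652, -0.298, 0.06]]
rack [[0.736, -0.017, 0.012], [0.757, 0.017, 0.051], [0.794, 0.107, 0.064]]
bottle [[0.46, 0.124, 0.058], [0.488, 0.359, 0.117], [0.521, 0.383, 0.183]]
blue [[0.433, -0.008, 0.069], [0.534, 0.016, 0.117], [0.63, 0.167, 0.168]]
white [[0.433, 0.024, 0.017], [0.522, 0.147, 0.133], [0.619, 0.538, 0.183]]
```

```bash
cat > fit.py <<'E'
from h import *
from scipy.optimize import least_squares
out={}
Ps=[cloud('scene0'),cloud('side0')]
def sel(i,f,box):
    P,p=Ps[i]; h=cv2.cvtColor(p,cv2.COLOR_BGR2HSV); m=f(h)&(P[...,0]>box[0])&(P[...,0]<box[1])&(P[...,1]>box[2])&(P[...,1]<box[3])&(P[...,2]>box[4])&(P[...,2]<box[5])
    return P[m]
blue=lambda h:(h[...,0]>100)&(h[...,0]<130)&(h[...,1]>120)
org=lambda h:(h[...,0]<15)&(h[...,1]>150)
anyc=lambda h:h[...,0]>=0
B=sel(1,blue,(.4,.7,-.1,.15,.09,.2))
def plane(P):
    c=np.median(P,0); w=np.ones(len(P),bool)
    for _ in range(6):
        c=P[w].mean(0); n=np.linalg.svd(P[w]-c,full_matrices=False)[2][2]; r=(P-c)@n; w=abs(r)<0.003
    return c,n,w.sum(),P[w]
for nm,P in (('blue side',B),('blue scene',sel(0,blue,(.4,.7,-.1,.1,.09,.2)))):
    c,n,k,_=plane(P); n=n*np.sign(n[2]) ; print(nm,np.round(c,4),np.round(n,3),k,'tilt',np.arctan2(np.hypot(*n[:2]),n[2]),'yaw',np.arctan2(n[0],-n[1]))
for i in (0,1):
    W=sel(i,lambda h:h[...,1]<110,(.4,.7,.09,.2,.11,.2))
    if len(W)>50:
        c,n,k,_=plane(W); n=n*np.sign(n[2]); print('white',i,np.round(c,4),np.round(n,3),k,'tilt',np.arctan2(np.hypot(*n[:2]),n[2]),'yaw',np.arctan2(-n[0],n[1]))
# case -y wall from side: below 0.085
W=sel(1,anyc,(.42,.65,-.06,.08,.015,.085)); c,n,k,q=plane(W); print('wall side',np.round(c,4),np.round(n,3),k,np.round(q.min(0),3),np.round(q.max(0),3))
W=sel(0,anyc,(.6,.68,-.05,.2,.015,.085)); c,n,k,q=plane(W); print('wall +x scene',np.round(c,4),np.round(n,3),k)
# socket rim
for i in (0,1):
    S=sel(i,anyc,(.48,.59,.03,.13,.095,.108)); print('sock',i,len(S),np.round(np.percentile(S,[2,50,98],axis=0),4).tolist() if len(S) else 0)
# plug bar/flange
for i in (0,1):
    O=sel(i,org,(.40,.52,-.28,-.16,.085,.12)); print('bar top',i,len(O),np.round(np.percentile(O,[2,50,98],axis=0),4).tolist())
    F=sel(i,org,(.40,.52,-.28,-.16,.035,.058)); print('flange',i,len(F),np.round(np.percentile(F,[1,50,99],axis=0),4).tolist())
    for O_ in (sel(i,org,(.40,.52,-.28,-.16,.064,.12)),):
        c=O_.mean(0); u,s,vt=np.linalg.svd((O_-c)[:,:2],full_matrices=False); print(' bar axis',np.round(c,4),vt[0],np.arctan2(vt[0][1],vt[0][0]))
E
python3 fit.py
```

```text
blue side [0.533  0.0126 0.13  ] [ 0.083 -0.898  0.433] 2456 tilt 1.123316220511106 yaw 0.09208819823959959
blue scene [0.5467 0.014  0.1294] [ 0.083 -0.897  0.434] 1098 tilt 1.1216831380917596 yaw 0.09217596964866674
white 0 [0.5404 0.1402 0.1503] [-0.09   0.933  0.349] 344 tilt 1.214124873906103 yaw 0.09609447649010394
white 1 [0.523  0.1429 0.143 ] [-0.088  0.921  0.379] 1212 tilt 1.1825164021211636 yaw 0.09531663796351812
wall side [ 0.5358 -0.0018  0.0507] [ 0.093 -0.996  0.   ] 2001 [ 0.439 -0.013  0.015] [0.638 0.01  0.085]
wall +x scene [0.6294 0.0884 0.0504] [0.996 0.093 0.002] 1541
sock 0 170 [[0.5029, 0.0614, 0.0952], [0.5376, 0.0896, 0.0995], [0.5603, 0.1087, 0.1024]]
sock 1 91 [[0.5105, 0.0894, 0.0969], [0.5308, 0.0975, 0.1023], [0.5553, 0.1114, 0.1048]]
bar top 0 66 [[0.4291, -0.2305, 0.0859], [0.4666, -0.2212, 0.0924], [0.486, -0.214, 0.0961]]
flange 0 448 [[0.4059, -0.2623, 0.0409], [0.4605, -0.221, 0.0485], [0.4943, -0.1845, 0.0561]]
 bar axis [ 0.4705 -0.2213  0.0844] [0.99953671 0.03043639] 0.03044108816930934
bar top 1 214 [[0.4272, -0.2311, 0.0854], [0.4538, -0.2286, 0.0927], [0.4812, -0.2168, 0.0968]]
flange 1 747 [[0.4156, -0.2601, 0.0445], [0.4533, -0.2379, 0.0516], [0.493, -0.186, 0.0577]]
 bar axis [ 0.4544 -0.2286  0.0822] [-0.99923734 -0.03904797] -3.1025347496821074
```

```bash
python3 - <<'E'
import cv2,numpy as np
a=cv2.imread('pics/scene0.png')[130:270,120:400]; b=cv2.imread('pics/side0.png')[120:330,200:440]
cv2.imwrite('pics/crop0.png',np.vstack([cv2.resize(a,(560,280),interpolation=3)]))
cv2.imwrite('pics/crop1.png',cv2.resize(b,None,fx=2.8,fy=2.8,interpolation=3))
E
```

```text
(no output)
```

View pics/crop1.png

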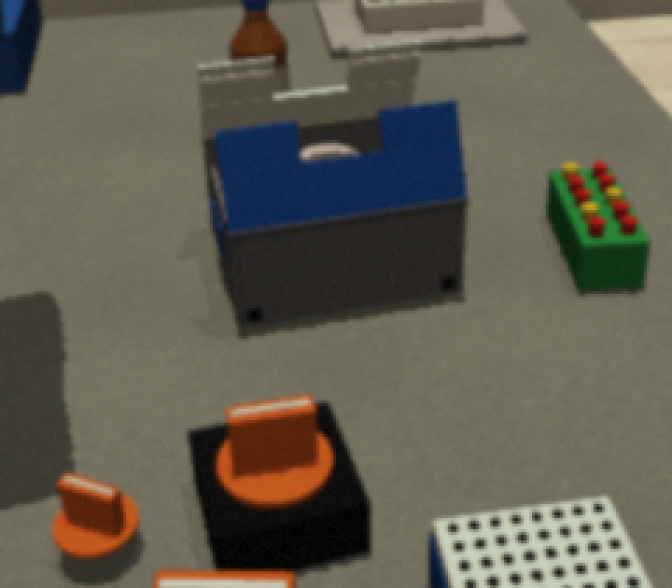

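View pics/crop0.png

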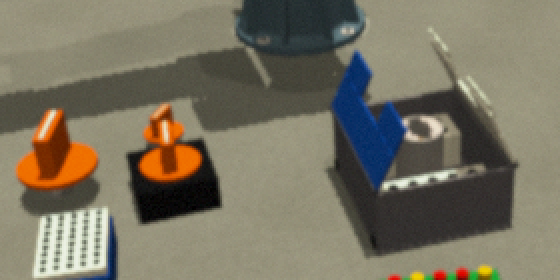

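```bash
cat >> h.py <<'E'
C0=np.array([.5295,.083]); YAW=0.093
ex=np.array([np.cos(YAW),np.sin(YAW)]); ey=np.array([-ex[1],ex[0]])
def W(x,y,z): return np.r_[C0+ex*x+ey*y,z]
def toolyaw(R): return np.arctan2(R[1,1],R[0,1])
def go(target,tyaw=None):
    """tool shift (cm) and full rotvec to reach target with tool down and tool-y at world yaw tyaw"""
    o=ctrl.get_obs(); R=rot(o['eef_rot']).as_matrix(); s=R.T@(np.array(target)-o['eef_pos'])*100
    print('shift cm',np.round(s,2),end=' ')
    if tyaw is not None:
        y=np.array([np.cos(tyaw),np.sin(tyaw),0]); x=np.array([0,0,-1.]); T=np.stack([x,y,np.cross(x,y)],1)
        print('rotvec',np.round(Ro.from_matrix(R.T@T).as_rotvec(),3))
    else: print()
def st():
    o=ctrl.get_obs(); R=rot(o['eef_rot']).as_matrix()
    p=o['eef_pos']; d=p[:2]-C0
    print('t',round(float(o['time_s']),2),'pos',np.round(p,4),'case',np.round([d@ex*1000,d@ey*1000,p[2]*1000],1),'toolx',np.round(R[:,0],3),'yyaw',round(toolyaw(R),3),'F',np.round(o['wrist_force'],1),'T',np.round(o['torque'],2),'op',round(float(o['opening']),3),'q',np.round(o['q'],2))
E
python3 - <<'E'
from h import *
st()
a=1.12
for a in (1.12,.8,.5,.25,0): print(a,-85+62*np.cos(a)-2.5*np.sin(a),92.5+62*np.sin(a)+2.5*np.cos(a))
go(W(-66,-85,.145),YAW+np.pi/2); go(W(-66,-85,.145),YAW-np.pi/2)
E
```

```text
t 1.5 pos [ 0.2035 -0.5378  0.2313] case [-382.2 -587.8  231.3] toolx [ 0. -0. -1.] yyaw -1.209 F [ 0.8  0.2 -0.1] T [ 0.04 -0.   -0.01] op 1.0 q [-1.42  0.18  1.61  0.    1.35 -0.21]
1.12 -60.23793943628512 149.3954335306351
0.8 -43.59757424772455 138.71784440913834
0.5 -31.78844500930739 124.41833979818652
0.25 -25.545939752076332 110.26132652805703
0 -23.0 95.0
shift cm [   8.67 6395.68 8567.75] rotvec [-2.873  0.    -0.   ]
shift cm [   8.67 6395.68 8567.75] rotvec [ 0.269 -0.    -0.   ]
```

```bash
cat >> h.py <<'E'
def WM(x,y,z): return W(x/1000,y/1000,z/1000)
def rows(target,tyaw,n,cl,turnsign=None):
    o=ctrl.get_obs(); R=rot(o['eef_rot']).as_matrix(); p=np.array(o['eef_pos']); y0=toolyaw(R)
    dy=(tyaw-y0+np.pi)%(2*np.pi)-np.pi
    if turnsign and dy*turnsign<0: dy+=turnsign*2*np.pi
    d=(np.array(target)-p)/n
    print('n',n,'step mm',np.linalg.norm(d)*1000,'turn',dy/n)
    for i in range(n):
        y=y0+dy*i/n; ya=np.array([np.cos(y),np.sin(y),0]); x=np.array([0,0,-1.]); T=np.stack([x,ya,np.cross(x,ya)],1)
        s=T.T@d*100; print(f"{cl} {s[0]:.1f} {s[1]:.1f} {s[2]:.1f} {-dy/n:.3f} 0 0;",end=' ')
    print()
E
python3 - <<'E'
from h import *
rows(WM(-66,-110,200),YAW+np.pi/2,18,0,turnsign=1)
E
```

```text
n 18 step mm 31.88020247659699 turn 0.1596011014156817
0 0.2 -2.1 -2.4 -0.160 0 0; 0 0.2 -1.7 -2.7 -0.160 0 0; 0 0.2 -1.2 -2.9 -0.160 0 0; 0 0.2 -0.8 -3.1 -0.160 0 0; 0 0.2 -0.3 -3.2 -0.160 0 0; 0 0.2 0.3 -3.2 -0.160 0 0; 0 0.2 0.8 -3.1 -0.160 0 0; 0 0.2 1.2 -2.9 -0.160 0 0; 0 0.2 1.7 -2.7 -0.160 0 0; 0 0.2 2.1 -2.4 -0.160 0 0; 0 0.2 2.5 -2.0 -0.160 0 0; 0 0.2 2.7 -1.6 -0.160 0 0; 0 0.2 3.0 -1.2 -0.160 0 0; 0 0.2 3.1 -0.7 -0.160 0 0; 0 0.2 3.2 -0.2 -0.160 0 0; 0 0.2 3.2 0.3 -0.160 0 0; 0 0.2 3.1 0.8 -0.160 0 0; 0 0.2 2.9 1.3 -0.160 0 0;
```

```bash
python3 -m creep '0 0.2 -2.1 -2.4 -0.16 0 0; 0 0.2 -1.7 -2.7 -0.16 0 0; 0 0.2 -1.2 -2.9 -0.16 0 0; 0 0.2 -0.8 -3.1 -0.16 0 0; 0 0.2 -0.3 -3.2 -0.16 0 0; 0 0.2 0.3 -3.2 -0.16 0 0; 0 0.2 0.8 -3.1 -0.16 0 0; 0 0.2 1.2 -2.9 -0.16 0 0; 0 0.2 1.7 -2.7 -0.16 0 0'; python3 - <<'E'
from h import *
st(); rows(WM(-66,-110,180),YAW+np.pi/2,10,0,turnsign=1)
E
```

```text
time_s: 2.62
eef_pos: [0.3362, -0.2768, 0.2133]
eef_rot: [0.565, 0.427, 0.562, -0.428]
wrist_force: [0.6, 0.7, -0.1]
opening: -0.004
t 2.62 pos [ 0.3362 -0.2768  0.2133] case [-225.9 -340.3  213.3] toolx [ 0.002 -0.003 -1.   ] yyaw 0.274 F [ 0.6  0.7 -0.1] T [-0.02 -0.02  0.02] op -0.004 q [-0.96 -0.13  1.96 -0.    1.31 -1.24]
n 10 step mm 28.22920134330952 turn 0.13902744808025175
0 0.3 2.0 -2.0 -0.139 0 0; 0 0.3 2.2 -1.7 -0.139 0 0; 0 0.3 2.5 -1.4 -0.139 0 0; 0 0.3 2.6 -1.0 -0.139 0 0; 0 0.3 2.7 -0.6 -0.139 0 0; 0 0.3 2.8 -0.2 -0.139 0 0; 0 0.3 2.8 0.1 -0.139 0 0; 0 0.3 2.8 0.5 -0.139 0 0; 0 0.3 2.7 0.9 -0.139 0 0; 0 0.3 2.5 1.3 -0.139 0 0;
```

```bash
python3 -m creep '0 0.3 2 -2 -0.14 0 0; 0 0.3 2.2 -1.7 -0.14 0 0; 0 0.3 2.5 -1.4 -0.14 0 0; 0 0.3 2.6 -1 -0.14 0 0; 0 0.3 2.7 -0.6 -0.14 0 0; 0 0.3 2.8 -0.2 -0.14 0 0; 0 0.3 2.8 0.1 -0.14 0 0; 0 0.3 2.8 0.5 -0.14 0 0; 0 0.3 2.7 0.9 -0.14 0 0; 0 0.3 2.5 1.3 -0.14 0 0'; python3 - <<'E'
from h import *
st(); go(WM(-66,-100,140),YAW+np.pi/2)
E
```

```text
time_s: 3.88
eef_pos: [0.4724, -0.0196, 0.1838]
eef_rot: [0.707, -0.056, 0.703, 0.051]
wrist_force: [-0.6, -0.8, 0.1]
opening: -0.002
t 3.88 pos [ 0.4724 -0.0196  0.1838] case [-66.4 -96.8 183.8] toolx [ 0.007 -0.006 -1.   ] yyaw 1.722 F [-0.6 -0.8  0.1] T [ 0.02 -0.04  0.04] op -0.002 q [-0.29 -0.01  1.91 -0.    1.23 -2.01]
shift cm [ 4.39 -0.29  0.  ] rotvec [0.058 0.006 0.007]
```

```bash
python3 -m creep '0 3.8 -0.2 0 0.058 0 0.01; 0 0 1.8 0 0 0 0; 0 0.3 1.4 0 0 0 0; 0 0.7 1 0 0 0 0'; python3 - <<'E'
from h import *
st()
E
```

```text
time_s: 4.38
eef_pos: [0.4708, 0.0223, 0.1356]
eef_rot: [0.709, -0.033, 0.703, 0.034]
wrist_force: [-0.2, -1.5, 0.7]
opening: -0.0
t 4.38 pos [0.4708 0.0223 0.1356] case [-64.1 -55.  135.6] toolx [ 0.009  0.002 -1.   ] yyaw 1.666 F [-0.2 -1.5  0.7] T [-0.22  0.07 -0.  ] op -0.0 q [-0.21  0.06  1.96  0.    1.12 -1.88]
```

```bash
python3 -m creep '0 1.2 1 0 0 0 0; 0 1.3 0.7 0 0 0 0; 0 1.2 0.4 0 0 0 0; 0 0.4 0.2 0 0 0 0; 0 0.2 0 0 0 0 0'; python3 - <<'E'
from h import *
st()
E
```

```text
time_s: 5.0
eef_pos: [0.4693, 0.0452, 0.0943]
eef_rot: [0.709, -0.036, 0.704, 0.034]
wrist_force: [-16.5, 1.5, 36.7]
opening: 0.002
t 5.0 pos [0.4693 0.0452 0.0943] case [-63.5 -32.1  94.3] toolx [ 0.007 -0.002 -1.   ] yyaw 1.669 F [-16.5   1.5  36.7] T [ 0.25  2.86 -0.02] op 0.002 q [-0.16  0.12  1.98 -0.    1.03 -1.82]
```

```bash
python3 -m creep '0 -5.8 0 0 0 0 0; 0 -6 0 0 0 0 0; 0 -1 4 0 0 0 0; 0 0 5 0 0 0 0; 0 0 5 0 0 0 0'; python3 - <<'E'
from h import *
st(); go(WM(-66,105,145),YAW+np.pi/2)
snap('scene','scene1');snap('side','side1')
E
```

```text
time_s: 5.62
eef_pos: [0.4562, 0.1855, 0.2251]
eef_rot: [0.709, -0.032, 0.704, 0.031]
wrist_force: [0.8, -0.2, -0.4]
opening: -0.001
t 5.62 pos [0.4562 0.1855 0.2251] case [-63.4 108.9 225.1] toolx [ 0.007 -0.    -1.   ] yyaw 1.66 F [ 0.8 -0.2 -0.4] T [-0.01 -0.07  0.01] op -0.001 q [ 0.15 -0.01  1.82 -0.    1.32 -1.51]
shift cm [ 8.01 -0.38 -0.31] rotvec [-0.004  0.007  0.001]
```

View pics/side1.png

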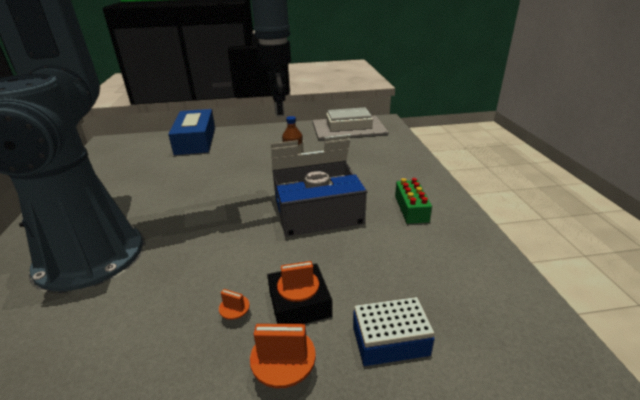

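View pics/scene1.png

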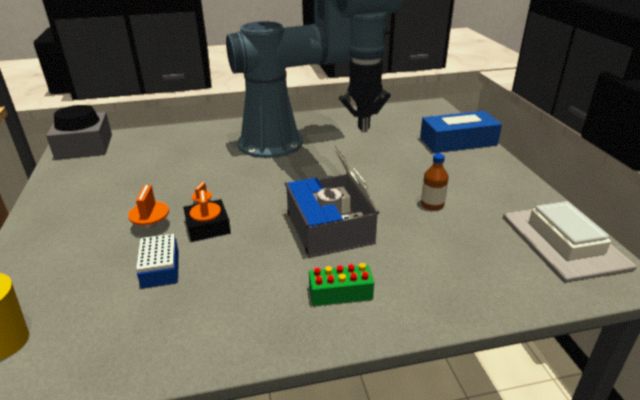

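Blue flap lies flat (side picture, around 320,190) and white still stands. Now the white flap.

```bash
python3 -m creep '0 4 0 -0.2 0 0 0; 0 4 -0.4 0 0 0 0; 0 0 -2.6 0 0 0 0; 0 0.3 -1.6 0 0 0 0; 0 0.7 -1.2 0 0 0 0'; python3 - <<'E'
from h import *
st()
E
```

```text
time_s: 6.35
eef_pos: [0.4595, 0.1284, 0.1302]
eef_rot: [0.708, -0.034, 0.704, 0.035]
wrist_force: [-0.6, 1.1, 0.5]
opening: 0.001
t 6.35 pos [0.4595 0.1284 0.1302] case [-65.5  51.7 130.2] toolx [ 0.005  0.002 -1.   ] yyaw 1.668 F [-0.6  1.1  0.5] T [0.24 0.03 0.  ] op 0.001 q [ 0.02  0.08  1.94  0.    1.11 -1.65]
```

```bash
python3 -m creep '0 1 -1 0 0 0 0; 0 1.2 -0.6 0 0 0 0; 0 1 -0.3 0 0 0 0; 0 0.4 -0.1 0 0 0 0; 0 0.2 0 0 0 0 0'; python3 - <<'E'
from h import *
st()
E
```

```text
time_s: 6.98
eef_pos: [0.4624, 0.1072, 0.0944]
eef_rot: [0.708, -0.034, 0.705, 0.035]
wrist_force: [-15.0, -2.2, 33.7]
opening: -0.002
t 6.97 pos [0.4624 0.1072 0.0944] case [-64.5  30.3  94.4] toolx [ 0.004  0.002 -1.   ] yyaw 1.668 F [-15.   -2.2  33.7] T [-0.25  2.58  0.03] op -0.002 q [-0.02  0.13  1.97  0.    1.04 -1.69]
```

```bash
python3 -m creep '1 -5.8 0 0 0 0 0; 1 -6 -1 2 0 0 0; 1 -6 -1 2 0 0 0; 1 -2 0 0 0 0 0'; python3 - <<'E'
from h import *
st(); snap('wrist','wrist1'); snap('scene','scene2'); print(ctrl.calibration('wrist'))
rows([.455,-.223,.20],np.pi/2+.037,9,1)
E
```

```text
time_s: 7.48
eef_pos: [0.5025, 0.0913, 0.2937]
eef_rot: [0.706, -0.035, 0.707, 0.036]
wrist_force: [0.8, 0.0, -0.7]
opening: 0.848
t 7.47 pos [0.5025 0.0913 0.2937] case [-26.1  10.8 293.7] toolx [-0.001  0.001 -1.   ] yyaw 1.67 F [ 0.8  0.  -0.7] T [-0.01  0.    0.01] op 0.848 q [-0.05 -0.01  1.69  0.    1.47 -1.72]
{'mtx': array([[276.71238263,   0.        , 316.48665059],
       [  0.        , 276.71238263, 200.238538  ],
       [  0.        ,   0.        ,   1.        ]]), 'tool_from_camera': array([[-2.40661477e-04, -3.00027564e-01,  9.53930502e-01,
        -1.43572394e-01],
       [ 9.99999965e-01,  3.62716550e-05,  2.63692129e-04,
        -8.44676172e-04],
       [-1.13715545e-04,  9.53930532e-01,  3.00027544e-01,
        -7.74830990e-02],
       [ 0.00000000e+00,  0.00000000e+00,  0.00000000e+00,
         1.00000000e+00]])}
n 9 step mm 36.81195094539678 turn -0.00698343717420692
1 1.0 -3.4 -0.9 0.007 0 0; 1 1.0 -3.4 -0.8 0.007 0 0; 1 1.0 -3.4 -0.8 0.007 0 0; 1 1.0 -3.4 -0.8 0.007 0 0; 1 1.0 -3.5 -0.8 0.007 0 0; 1 1.0 -3.5 -0.7 0.007 0 0; 1 1.0 -3.5 -0.7 0.007 0 0; 1 1.0 -3.5 -0.7 0.007 0 0; 1 1.0 -3.5 -0.7 0.007 0 0;
```

View pics/wrist1.png

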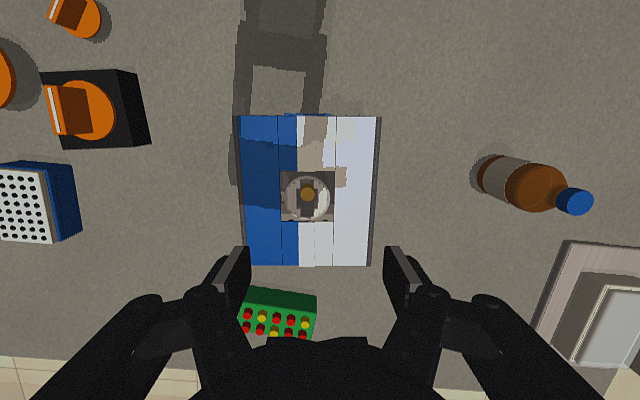

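Both flaps are flat with the white lip over blue; the socket shows at about (307,196), keyway along case x. Refine the socket centre from depth, and head for the plug.

```bash
cat > sock.py <<'E'
from h import *
import sys
P,p=cloud(sys.argv[1])
m=np.isfinite(P[...,2])&(np.hypot(P[...,0]-C0[0],P[...,1]-C0[1])<.05)
zz=P[...,2][m]; print('z hist',np.histogram(zz,bins=np.arange(.06,.112,.004)))
rim=P[m&(abs(P[...,2]-.102)<.0025)]; print(len(rim),rim.min(0),rim.max(0))
h=cv2.convexHull((rim[:,:2]*1e5).astype(np.float32)); c,r=cv2.minEnclosingCircle(h); print('circ',np.array(c)/1e5,r/1e5)
fl=P[np.isfinite(P[...,2])&(abs(P[...,2]-.0955)<.005)]; fl=fl[np.hypot(fl[:,0]-C0[0],fl[:,1]-C0[1])<.14]
r=cv2.minAreaRect((fl[:,:2]*1e4).astype(np.float32)); print('lid rect c',np.array(r[0])/1e4,'size',np.array(r[1])/1e4,'ang',np.deg2rad(r[2]),'z',np.median(fl[:,2]))
E
python3 sock.py wrist1
python3 -m creep '1 1 -3.4 -0.9 0.007 0 0; 1 1 -3.4 -0.8 0.007 0 0; 1 1 -3.4 -0.8 0.007 0 0; 1 1 -3.4 -0.8 0.007 0 0; 1 1 -3.5 -0.8 0.007 0 0; 1 1 -3.5 -0.7 0.007 0 0; 1 1 -3.5 -0.7 0.007 0 0; 1 1 -3.5 -0.7 0.007 0 0; 1 1 -3.5 -0.7 0.007 0 0'
python3 - <<'E'
from h import *
st(); snap('wrist','wrist2'); go([.455,-.223,.20],np.pi/2+.037)
P,p=cloud('wrist2'); h=cv2.cvtColor(p,cv2.COLOR_BGR2HSV)
near=np.hypot(P[...,0]-.455,P[...,1]+.223)<.06
o=near&(h[...,0]<18)&(h[...,1]>130)
fl=P[o&(abs(P[...,2]-.051)<.003)]; print('fl',len(fl)); c,r=cv2.minEnclosingCircle(cv2.convexHull((fl[:,:2]*1e5).astype(np.float32))); print('flange',np.array(c)/1e5,r/1e5,np.median(fl[:,2]))
b=P[near&(P[...,2]>.09)&(P[...,2]<.1)]; r=cv2.minAreaRect((b[:,:2]*1e5).astype(np.float32)); print('bar top',len(b),np.array(r[0])/1e5,np.array(r[1])/1e5,np.deg2rad(r[2]),np.median(b[:,2]))
E
```

```text
z hist (array([  48,   37,   39,   45,   45,  192,   55,   44,  728, 1228,  937,
         97]), array([0.06 , 0.064, 0.068, 0.072, 0.076, 0.08 , 0.084, 0.088, 0.092,
       0.096, 0.1  , 0.104, 0.108]))
1050 [0.48057791 0.05170502 0.09952187] [0.57834059 0.11044818 0.10449644]
circ [0.52949242 0.08485028] 0.049359189453125
lid rect c [0.52902417 0.08099535] size [0.20020443 0.17787694] ang 0.09405949578310087 z 0.09627522154723703
time_s: 8.7
eef_pos: [0.4452, -0.224, 0.1801]
eef_rot: [0.699, -0.012, 0.715, 0.02]
wrist_force: [-0.3, -0.5, 0.2]
opening: 1.001
t 8.7 pos [ 0.4452 -0.224   0.1801] case [-112.4 -297.9  180.1] toolx [-0.023  0.012 -1.   ] yyaw 1.615 F [-0.3 -0.5  0.2] T [-0.03 -0.02  0.01] op 1.001 q [-0.7   0.08  1.83 -0.01  1.26 -2.31]
shift cm [-2.17  0.41  1.07] rotvec [ 0.006 -0.025 -0.012]
fl 2974
flange [ 0.45255484 -0.22339145] 0.03798025634765625 0.05207536122165962
bar top 1093 [ 0.4524625  -0.22333471] [0.05640498 0.01546273] 0.042611301488189174 0.09603205529373961
```

View pics/wrist2.png

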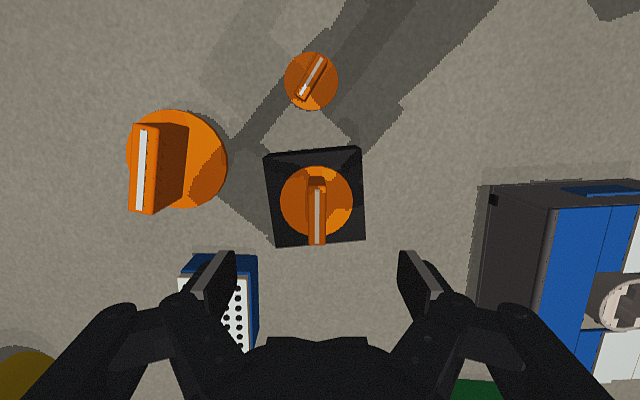

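```bash
python3 - <<'E'
from h import *
go([.4525,-.2233,.110],np.pi/2+.043)
E
python3 -m creep '1 2 0.1 0.8 0 -0.025 -0.012; 1 1 0 0 0 0 0'
python3 - <<'E'
from h import *
st();go([.4525,-.2233,.056],np.pi/2+.043)
E
```

```text
shift cm [6.84 0.29 1.04] rotvec [-0.    -0.025 -0.012]
time_s: 9.0
eef_pos: [0.4494, -0.2253, 0.1441]
eef_rot: [0.706, -0.013, 0.708, 0.015]
wrist_force: [-0.5, 0.5, -0.3]
opening: 1.0
t 9.0 pos [ 0.4494 -0.2253  0.1441] case [-108.4 -299.5  144.1] toolx [-0.003  0.003 -1.   ] yyaw 1.611 F [-0.5  0.5 -0.3] T [ 0.   -0.05  0.03] op 1.0 q [-0.7   0.12  1.86 -0.    1.16 -2.31]
shift cm [8.81 0.16 0.34] rotvec [-0.003 -0.003 -0.003]
```

```bash
python3 -m creep '1 3 0.1 0.3 0 0 0; 1 2.5 0.1 0.1 0 0 0; 1 2 0 0 0 0 0; 1 0.6 0 0 0 0 0; 1 0 0 0 0 0 0'
python3 - <<'E'
from h import *
st();go([.4525,-.2233,.056],np.pi/2+.043)
E
```

```text
time_s: 9.62
eef_pos: [0.4504, -0.2184, 0.057]
eef_rot: [0.703, -0.013, 0.71, 0.018]
wrist_force: [-0.2, -2.0, 0.5]
opening: 1.002
t 9.62 pos [ 0.4504 -0.2184  0.057 ] case [-106.7 -292.8   57. ] toolx [-0.01   0.007 -1.   ] yyaw 1.615 F [-0.2 -2.   0.5] T [-0.02 -0.03  0.05] op 1.002 q [-0.69  0.26  1.91 -0.    0.98 -2.3 ]
shift cm [ 0.09 -0.5   0.18] rotvec [ 0.001 -0.01  -0.008]
```

```bash
python3 -m creep '1 0.1 -0.5 0.2 0 -0.01 -0.008; 1 0 0 0 0 0 0'
python3 - <<'E'
from h import *
st();go([.4525,-.2233,.056],np.pi/2+.043)
E
```

```text
time_s: 9.88
eef_pos: [0.4537, -0.2242, 0.0573]
eef_rot: [0.708, -0.017, 0.706, 0.015]
wrist_force: [0.3, -0.3, 0.3]
opening: 0.997
t 9.88 pos [ 0.4537 -0.2242  0.0573] case [-104.  -298.8   57.3] toolx [ 0.003 -0.002 -1.   ] yyaw 1.616 F [ 0.3 -0.3  0.3] T [ 0.01  0.04 -0.05] op 0.997 q [-0.69  0.26  1.91 -0.    0.97 -2.31]
shift cm [ 0.13  0.09 -0.12] rotvec [0.002 0.003 0.003]
```

```bash
python3 -m creep '0.1 0.1 0.1 -0.1 0 0 0; 0.1 0 0 0 0 0 0; 0.1 0 0 0 0 0 0; 0.1 0 0 0 0 0 0; 0.1 0 0 0 0 0 0; 0.1 0 0 0 0 0 0'
python3 - <<'E'
from h import *
st();go([.4525,-.2233,.056],np.pi/2+.043)
E
```

```text
time_s: 10.62
eef_pos: [0.4534, -0.2239, 0.0576]
eef_rot: [0.709, -0.017, 0.705, 0.014]
wrist_force: [-0.5, 0.3, 0.7]
opening: 0.179
t 10.62 pos [ 0.4534 -0.2239  0.0576] case [-104.3 -298.5   57.6] toolx [ 0.005 -0.004 -1.   ] yyaw 1.615 F [-0.5  0.3  0.7] T [ 0.08  0.02 -0.01] op 0.179 q [-0.69  0.26  1.91 -0.    0.97 -2.31]
shift cm [ 0.16  0.07 -0.08] rotvec [0.001 0.004 0.004]
```

```bash
python3 -m creep '0 -3 0 0 0 0 0; 0 -5 0 0 0 0 0; 0 -5 0 0 0 0 0; 0 -2 0 0 0 0 0; 0 0 0 0 0 0 0'
python3 - <<'E'
from h import *
st()
snap('scene','scene3'); snap('side','side3')
P,p=cloud('wrist1')
a=cv2.resize(p[100:280,220:400],(720,720),interpolation=cv2.INTER_NEAREST); cv2.imwrite('pics/sockcrop.png',a)
from scipy.ndimage import shift
# template: fit collar mask radius 30 on height>0.0995
best=[]
for zt in (.099,.100):
  m=np.isfinite(P[...,2])&(np.hypot(P[...,0]-C0[0],P[...,1]-C0[1])<.06)
  Q=P[m]; hi=np.where(abs(Q[:,2]-.102)<.102-zt,1.,-1.)
  res=[]
  for dx in np.arange(-.008,.0081,.0005):
    for dy in np.arange(-.008,.0081,.0005):
      r=np.hypot(Q[:,0]-C0[0]-dx,Q[:,1]-C0[1]-dy); s=hi[(r<.030)&(r>.025)].sum()-hi[(r>.030)&(r<.036)].sum(); res.append((s,dx,dy))
  res.sort(reverse=True); print(zt,res[0],np.mean([x[1:] for x in res[:15]],0))
E
```

```text
time_s: 11.25
eef_pos: [0.4511, -0.2221, 0.2096]
eef_rot: [0.707, -0.016, 0.707, 0.016]
wrist_force: [-0.1, -0.3, -2.0]
opening: 0.179
t 11.25 pos [ 0.4511 -0.2221  0.2096] case [-106.4 -296.5  209.6] toolx [ 0. -0. -1.] yyaw 1.615 F [-0.1 -0.3 -2. ] T [ 0.01 -0.02 -0.03] op 0.179 q [-0.69  0.04  1.81 -0.    1.29 -2.31]
0.099 (np.float64(6426.0), np.float64(-0.006999999999999999), np.float64(0.006000000000000012)) [-0.0068  0.0056]
0.1 (np.float64(6448.0), np.float64(-0.006999999999999999), np.float64(0.006000000000000012)) [-0.0068  0.0056]
```

View pics/sockcrop.png

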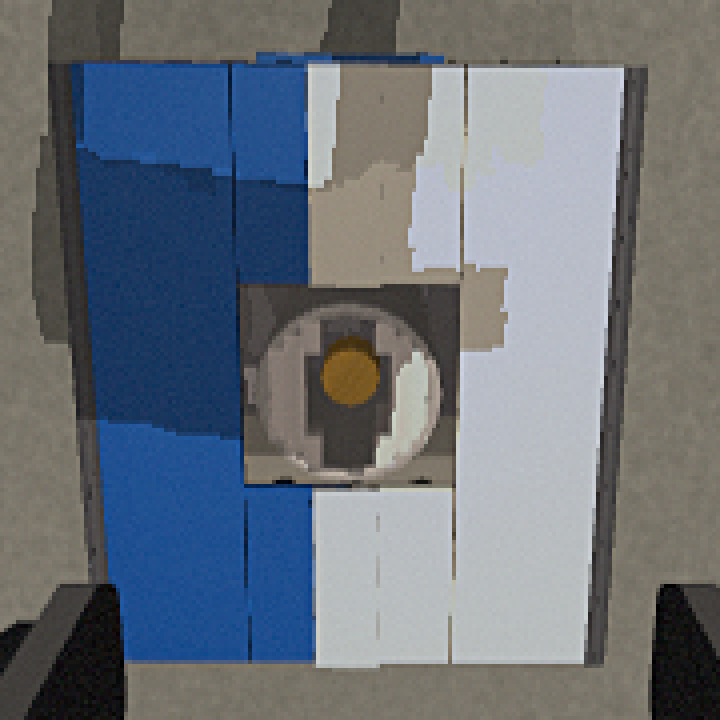

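View pics/side3.png

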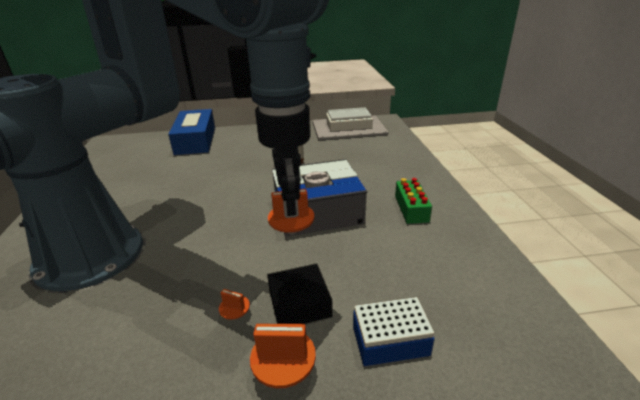

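```bash
python3 - <<'E'
from h import *
def ray(fn,u,v,zt):
    z=np.load('/tmp/'+fn+'.npz'); c=ctrl.calibration(str(z['name'])); K=np.array(c['mtx']); d=np.linalg.solve(K,[u,v,1.])
    if str(z['name'])=='wrist':
        T=np.array(c['tool_from_camera']); R=rot(z['rot']).as_matrix(); o=R@T[:3,3]+z['pos']; d=R@T[:3,:3]@d
    else:
        R=np.array(c['R']); o=-R.T@np.array(c['t']); d=R.T@d
    return o+d*(zt-o[2])/d[2]
def crop(x,y): return x/4+220-.4,y/4+100-.4
for n,q,z in (('rim',(349,391),.102),('rimL',(258,390),.102),('rimR',(440,390),.102),('TL',(77,64),.095),('TR',(624,67),.095),('BL',(122,662),.095),('BR',(586,664),.095)):
    u,v=crop(*q); print(n,np.round(ray('wrist1',u,v,z),4))
st(); snap('wrist','wrist3'); print('dq',np.round(ctrl.get_obs()['dq'],3))
E
```

```text
rim [0.5276 0.0811 0.102 ]
rimL [0.5301 0.0524 0.102 ]
rimR [0.5244 0.1097 0.102 ]
TL [ 0.4371 -0.008   0.095 ]
TR [0.4218 0.1531 0.095 ]
BL [0.6362 0.0109 0.095 ]
BR [0.621  0.1725 0.095 ]
t 11.35 pos [ 0.4501 -0.2213  0.2074] case [-107.3 -295.6  207.4] toolx [-0.003  0.002 -1.   ] yyaw 1.615 F [-0.  -0.  -2.2] T [-0.01  0.04 -0.02] op 0.178 q [-0.69  0.04  1.81 -0.    1.29 -2.31]
dq [-0.     0.011  0.009 -0.001  0.001 -0.   ]
```

View pics/wrist3.png

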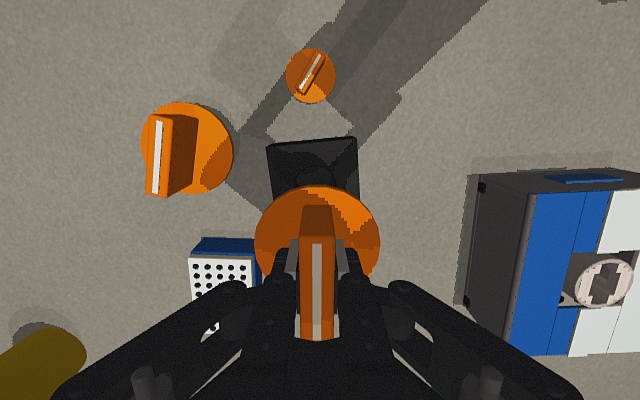

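View pics/scene3.png

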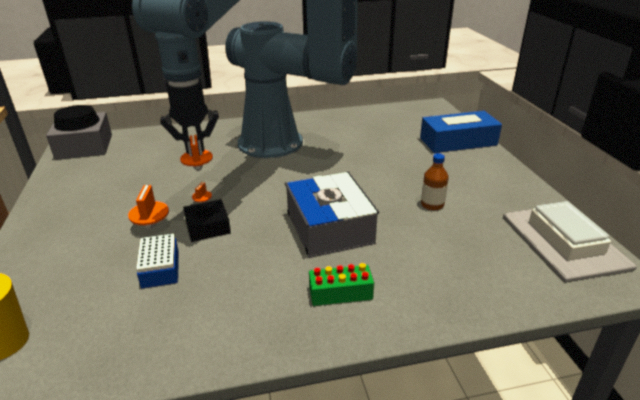

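```bash
cat > inhand.py <<'E'
from h import *
import sys
from scipy.optimize import least_squares
fn=sys.argv[1]; z=np.load('/tmp/'+fn+'.npz'); P,p=cloud(fn); R=rot(z['rot']).as_matrix(); T=(P-z['pos'])@R
h=cv2.cvtColor(p,cv2.COLOR_BGR2HSV); o=(h[...,0]<18)&(h[...,1]>130)&(np.hypot(T[...,1],T[...,2])<.06)
tx=T[...,0][o]; H,e=np.histogram(tx,bins=np.arange(-.06,.03,.002)); print([(round(b,3),int(a)) for a,b in zip(H,e) if a>40])
f=o&(abs(T[...,0]-.006)<.006); 
n,lab,stt,_=cv2.connectedComponentsWithStats(f.astype(np.uint8)); f=lab==(1+np.argmax(stt[1:,4]))
q=T[f]; A=np.c_[q[:,1:],np.ones(len(q))]; c=np.linalg.lstsq(A,q[:,0],rcond=None)[0]; print('flange top plane tool x = ',np.round(c,4))
# outline: farthest per angle
y0,z0=0.,0.; best=None
res=least_squares(lambda v:np.array([np.percentile(np.hypot(*(q[:,1:]-v).T)[(np.arctan2(q[:,2]-v[1],q[:,1]-v[0])>a)&(np.arctan2(q[:,2]-v[1],q[:,1]-v[0])<a+.2)],97)-.0378 if ((np.arctan2(q[:,2]-v[1],q[:,1]-v[0])>a)&(np.arctan2(q[:,2]-v[1],q[:,1]-v[0])<a+.2)).sum()>5 else 0 for a in np.arange(-3.1,-.1,.2)]),[0,0],diff_step=.0005)
print('flange centre tool y,z mm',res.x*1000, np.round(res.fun*1000,1))
b=o&(abs(T[...,0]+.040)<.006); t=T[b]; t=t[np.abs(t[:,1])<.015]; r=cv2.minAreaRect((t[:,1:]*1e5).astype(np.float32)); print('bar top',len(t),np.array(r[0])/100,np.array(r[1])/100,r[2],np.median(t[:,0]))
E
python3 inhand.py wrist3
```

```text
[(np.float64(-0.04), 2017), (np.float64(-0.038), 784), (np.float64(-0.036), 69), (np.float64(-0.034), 69), (np.float64(-0.032), 68), (np.float64(-0.03), 64), (np.float64(-0.028), 58), (np.float64(-0.026), 59), (np.float64(-0.024), 60), (np.float64(-0.022), 53), (np.float64(-0.02), 45), (np.float64(-0.018), 46), (np.float64(-0.016), 51), (np.float64(-0.014), 41), (np.float64(-0.01), 42), (np.float64(-0.006), 41), (np.float64(0.002), 61), (np.float64(0.004), 4426), (np.float64(0.006), 1062), (np.float64(0.008), 69)]
flange top plane tool x =  [-0.0023 -0.0036  0.0054]
flange centre tool y,z mm [-0.81000858 -0.54886504] [-0.7 -0.5 -0.4 -0.1  0.1  0.1  0.2  0.2  0.3  0.3  0.1 -0.  -0.4 -0.5
 -0.8]
bar top 2875 [-1.00635681 -1.51952393] [16.25726562 55.35522461] 0.09219101071357727 -0.038353790000791414
```

```bash
python3 - <<'E'
from h import *
p=cv2.imread('pics/wrist3.png'); cv2.imwrite('pics/w3c.png',cv2.resize(p[240:330,550:640],(720,720),interpolation=cv2.INTER_NEAREST))
p=cv2.imread('pics/scene3.png'); cv2.imwrite('pics/s3c.png',cv2.resize(p[165:235,280:380],(800,560),interpolation=cv2.INTER_CUBIC))
E
```

```text
(no output)
```

View pics/w3c.png

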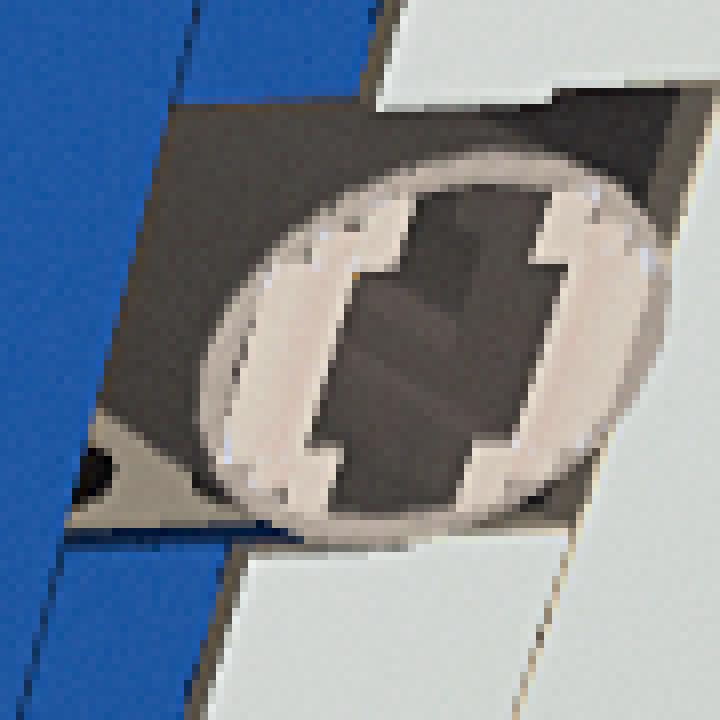

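View pics/s3c.png

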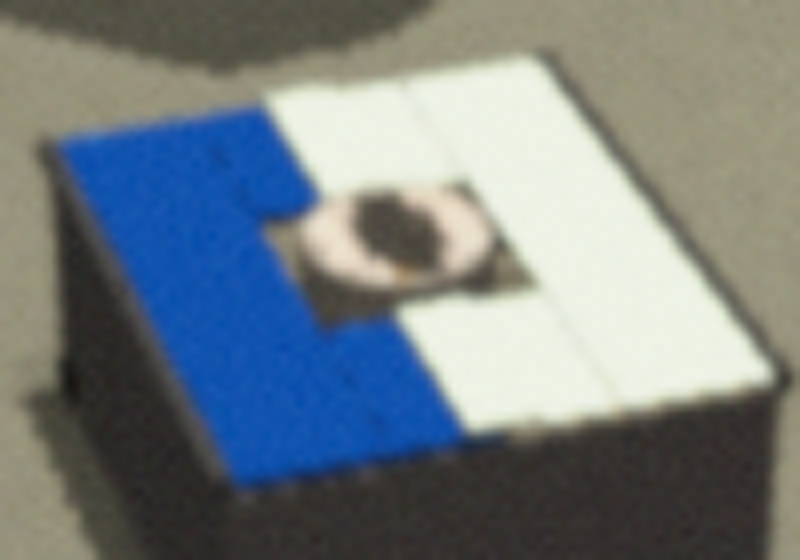

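```bash
python3 - <<'E'
from h import *
def ray(fn,u,v,zt):
    z=np.load('/tmp/'+fn+'.npz'); c=ctrl.calibration(str(z['name'])); K=np.array(c['mtx']); d=np.linalg.solve(K,[u,v,1.])
    if str(z['name'])=='wrist':
        T=np.array(c['tool_from_camera']); R=rot(z['rot']).as_matrix(); o=R@T[:3,3]+z['pos']; d=R@T[:3,:3]@d
    else:
        R=np.array(c['R']); o=-R.T@np.array(c['t']); d=R.T@d
    return o+d*(zt-o[2])/d[2]
print(ray('wrist3',550+438/8-.45,240+353/8-.45,.102), ray('scene3',280+398/8-.45,165+237/8-.45,.102))
for a in [(415,192),(550,192),(335,510),(460,510)]: print(np.round(ray('wrist3',550+a[0]/8-.45,240+a[1]/8-.45,.102),4))
rows([.529,.083,.190],YAW+np.pi/2,8,0)
E
```

```text
[0.52879942 0.08251284 0.102     ] [0.53295778 0.08108037 0.102     ]
[0.5056 0.0712 0.102 ]
[0.5048 0.0884 0.102 ]
[0.5533 0.0773 0.102 ]
[0.5526 0.0941 0.102 ]
n 8 step mm 39.324393048842786 turn 0.006087500207602736
0 0.2 3.8 1.2 -0.006 0 0; 0 0.2 3.7 1.2 -0.006 0 0; 0 0.2 3.7 1.2 -0.006 0 0; 0 0.2 3.7 1.2 -0.006 0 0; 0 0.2 3.7 1.2 -0.006 0 0; 0 0.2 3.7 1.3 -0.006 0 0; 0 0.2 3.7 1.3 -0.006 0 0; 0 0.2 3.7 1.3 -0.006 0 0;
```

```bash
python3 -m creep '0 0.2 3.8 1.2 -0.006 0 0; 0 0.2 3.7 1.2 -0.006 0 0; 0 0.2 3.7 1.2 -0.006 0 0; 0 0.2 3.7 1.2 -0.006 0 0; 0 0.2 3.7 1.2 -0.006 0 0; 0 0.2 3.7 1.3 -0.006 0 0; 0 0.2 3.7 1.3 -0.006 0 0; 0 0.2 3.7 1.3 -0.006 0 0; 0 0 0 0 0 0 0'
python3 - <<'E'
from h import *
st();go([.529,.0827,.155],YAW+np.pi/2)
E
```

```text
time_s: 12.52
eef_pos: [0.5223, 0.0929, 0.1737]
eef_rot: [0.695, -0.027, 0.717, 0.036]
wrist_force: [-0.5, -0.0, -2.0]
opening: 0.18
t 12.53 pos [0.5223 0.0929 0.1737] case [ -6.2  10.5 173.7] toolx [-0.031  0.011 -0.999] yyaw 1.661 F [-0.5 -0.  -2. ] T [-0.03  0.03  0.01] op 0.18 q [-0.05  0.16  1.75  0.01  1.26 -1.72]
shift cm [ 1.84 -1.1   0.63] rotvec [-0.003 -0.03  -0.014]
```

```bash
python3 -m creep '0 0.5 -1.1 0.6 -0.003 -0.03 -0.014; 0 0 0 0 0 0 0; 0 0 0 0 0 0 0'
python3 - <<'E'
from h import *
st();go([.529,.0827,.155],YAW+np.pi/2)
E
```

```text
time_s: 12.9
eef_pos: [0.5265, 0.0816, 0.1644]
eef_rot: [0.704, -0.033, 0.709, 0.033]
wrist_force: [-0.1, 0.2, -1.4]
opening: 0.182
t 12.9 pos [0.5265 0.0816 0.1644] case [ -3.1  -1.1 164.4] toolx [-0.008 -0.    -1.   ] yyaw 1.664 F [-0.1  0.2 -1.4] T [ 0.05 -0.05  0.05] op 0.182 q [-0.07  0.16  1.77 -0.    1.22 -1.73]
shift cm [0.93 0.09 0.27] rotvec [ 0.    -0.008 -0.   ]
```

```bash
python3 -m creep '0 0.6 0.1 0.4 0 -0.008 0; 0 0 0 0 0 0 0'
python3 - <<'E'
from h import *
st();go([.5297,.083,.140],YAW+np.pi/2)
snap('side','side4'); snap('scene','scene4')
for n,(a,b,c,d) in (('side4',(160,270,230,400)),('scene4',(130,250,270,400))):
    cv2.imwrite('pics/'+n+'c.png',cv2.resize(cv2.imread('pics/'+n+'.png')[a:b,c:d],None,fx=4.5,fy=4.5,interpolation=cv2.INTER_CUBIC))
E
```

```text
time_s: 13.15
eef_pos: [0.5304, 0.0826, 0.1578]
eef_rot: [0.706, -0.032, 0.706, 0.033]
wrist_force: [0.4, -0.7, -2.0]
opening: 0.178
t 13.15 pos [0.5304 0.0826 0.1578] case [  0.8  -0.5 157.8] toolx [-0.     0.001 -1.   ] yyaw 1.663 F [ 0.4 -0.7 -2. ] T [ 0.01 -0.06 -0.05] op 0.178 q [-0.07  0.18  1.77  0.    1.2  -1.73]
shift cm [ 1.78  0.05 -0.06] rotvec [-0.001  0.    -0.001]
```

View pics/side4c.png

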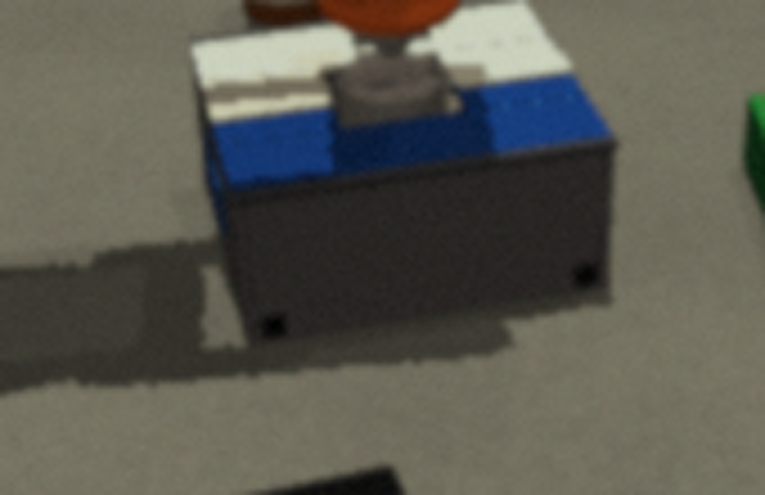

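View pics/scene4c.png

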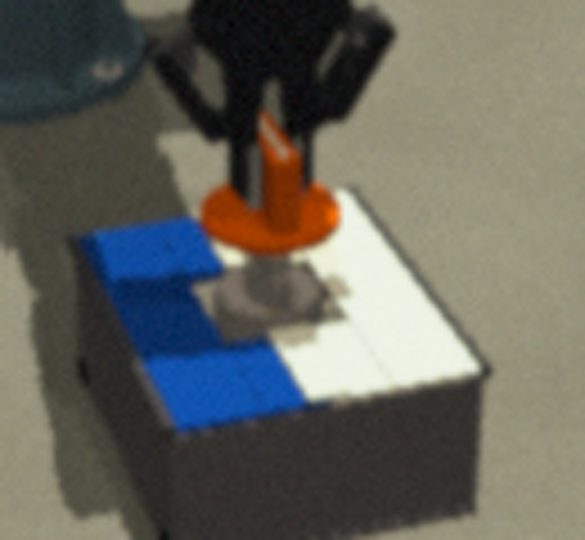

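The plug hangs centred over the socket in both views (side crop x≈390, scene crop x≈270). Descending gently.

```bash
python3 -m creep '0 0.8 0 -0.1 0 0 0; 0 0.6 0 0 0 0 0'
python3 - <<'E'
from h import *
st();go([.5297,.083,.130],YAW+np.pi/2)
E
```

```text
time_s: 13.5
eef_pos: [0.5301, 0.0825, 0.1443]
eef_rot: [0.707, -0.033, 0.706, 0.033]
wrist_force: [1.7, -0.5, -0.9]
opening: 0.182
t 13.5 pos [0.5301 0.0825 0.1443] case [  0.5  -0.5 144.3] toolx [ 0.002  0.001 -1.   ] yyaw 1.663 F [ 1.7 -0.5 -0.9] T [-0.01  0.   -0.02] op 0.182 q [-0.07  0.19  1.78  0.    1.17 -1.73]
shift cm [ 1.43  0.05 -0.04] rotvec [-0.001  0.002 -0.   ]
```

```bash
python3 -m creep '0 0.6 0.05 -0.05 0 0 0; 0 0.5 0 0 0 0 0'
python3 - <<'E'
from h import *
st();go([.5297,.083,.125],YAW+np.pi/2)
E
```

```text
time_s: 13.75
eef_pos: [0.5292, 0.0831, 0.1321]
eef_rot: [0.707, -0.032, 0.706, 0.033]
wrist_force: [0.3, 0.6, -1.9]
opening: 0.181
t 13.75 pos [0.5292 0.0831 0.1321] case [-3.000e-01  1.000e-01  1.321e+02] toolx [ 0.001  0.001 -1.   ] yyaw 1.663 F [ 0.3  0.6 -1.9] T [-0.03  0.04  0.03] op 0.181 q [-0.07  0.21  1.79  0.    1.14 -1.73]
shift cm [ 0.71 -0.01  0.05] rotvec [-0.     0.002 -0.001]
```

```bash
python3 -m creep '0 0.5 0 0.03 0 0 0; 0 0.4 0 0 0 0 0'
python3 - <<'E'
from h import *
st();go([.5297,.083,.1132],YAW+np.pi/2)
E
```

```text
time_s: 14.0
eef_pos: [0.5295, 0.0831, 0.1225]
eef_rot: [0.707, -0.033, 0.706, 0.033]
wrist_force: [-1.3, -1.0, 3.4]
opening: 0.177
t 14.0 pos [0.5295 0.0831 0.1225] case [0.000e+00 1.000e-01 1.225e+02] toolx [ 0.001  0.001 -1.   ] yyaw 1.663 F [-1.3 -1.   3.4] T [-0.01  0.36  0.01] op 0.177 q [-0.07  0.22  1.8   0.    1.12 -1.73]
shift cm [ 0.93 -0.02  0.02] rotvec [-0.     0.001 -0.001]
```

```bash
python3 -m creep '0 0.5 0 0 0 0 0; 0 0.4 0 0 0 0 0'
python3 - <<'E'
from h import *
st();go([.5297,.083,.1132],YAW+np.pi/2)
E
```

```text
time_s: 14.25
eef_pos: [0.5296, 0.0832, 0.1145]
eef_rot: [0.707, -0.033, 0.706, 0.033]
wrist_force: [-16.3, 0.6, 36.7]
opening: 0.177
t 14.25 pos [0.5296 0.0832 0.1145] case [1.000e-01 2.000e-01 1.145e+02] toolx [ 0.001  0.001 -1.   ] yyaw 1.664 F [-16.3   0.6  36.7] T [-0.19  2.48 -0.04] op 0.177 q [-0.07  0.23  1.8   0.    1.11 -1.73]
shift cm [ 0.13 -0.02  0.01] rotvec [-0.     0.001 -0.   ]
```

```bash
python3 -m creep '0 0.05 0 0 0.1 0 0; 0 0.1 0 0 0.16 0 0; 0 0.1 0 0 0.16 0 0'
python3 - <<'E'
from h import *
st()
E
```

```text
time_s: 14.62
eef_pos: [0.5327, 0.083, 0.1152]
eef_rot: [0.7, 0.12, 0.694, -0.119]
wrist_force: [-1.7, -0.5, 6.4]
opening: 0.179
t 14.62 pos [0.5327 0.083  0.1152] case [  3.2  -0.3 115.2] toolx [ 0.008 -0.    -1.   ] yyaw 1.232 F [-1.7 -0.5  6.4] T [ 0.01  0.23 -0.01] op 0.179 q [-0.07  0.23  1.8   0.    1.1  -1.3 ]
```

```bash
python3 - <<'E'
from h import *
go([.5297,.083,.1132],YAW)
E
python3 -m creep '0 0.25 -0.1 -0.25 0.16 0.005 0; 0 0.1 0 0 0.16 0 0'
python3 - <<'E'
from h import *
st();go([.5297,.083,.1132],YAW)
E
```

```text
shift cm [ 0.2  -0.1  -0.28] rotvec [ 1.139  0.005 -0.007]
time_s: 14.88
eef_pos: [0.5339, 0.0822, 0.115]
eef_rot: [0.672, 0.234, 0.664, -0.231]
wrist_force: [-2.6, 1.5, 5.6]
opening: 0.178
t 14.88 pos [0.5339 0.0822 0.115 ] case [  4.3  -1.2 115. ] toolx [ 0.013  0.001 -1.   ] yyaw 0.901 F [-2.6  1.5  5.6] T [0.45 0.63 0.08] op 0.178 q [-0.07  0.23  1.8   0.    1.1  -0.97]
shift cm [ 0.18 -0.2  -0.38] rotvec [ 0.808  0.006 -0.012]
```

```bash
python3 -m creep '0 0.2 -0.2 -0.4 0 0.006 -0.012'
python3 - <<'E'
from h import *
st();go([.5297,.083,.1132],YAW)
snap('wrist','wrist5')
E
python3 inhand.py wrist5
```

```text
time_s: 15.0
eef_pos: [0.5327, 0.0828, 0.1149]
eef_rot: [0.671, 0.232, 0.664, -0.234]
wrist_force: [3.6, -0.4, 6.2]
opening: 0.18
t 15.0 pos [0.5327 0.0828 0.1149] case [  3.1  -0.5 114.9] toolx [ 0.008 -0.006 -1.   ] yyaw 0.899 F [ 3.6 -0.4  6.2] T [-0.09 -0.87 -0.05] op 0.18 q [-0.06  0.23  1.8  -0.01  1.1  -0.96]
shift cm [ 0.17 -0.17 -0.25] rotvec [ 0.806  0.009 -0.004]
[(np.float64(-0.04), 2000), (np.float64(-0.038), 809), (np.float64(-0.036), 72), (np.float64(-0.034), 68), (np.float64(-0.032), 62), (np.float64(-0.03), 70), (np.float64(-0.028), 64), (np.float64(-0.026), 57), (np.float64(-0.024), 54), (np.float64(-0.022), 50), (np.float64(-0.02), 51), (np.float64(-0.018), 45), (np.float64(-0.016), 46), (np.float64(-0.014), 42), (np.float64(-0.012), 43), (np.float64(-0.01), 43), (np.float64(0.002), 56), (np.float64(0.004), 4369), (np.float64(0.006), 1114), (np.float64(0.008), 72)]
flange top plane tool x =  [-0.0032 -0.0057  0.0055]
flange centre tool y,z mm [-1.13491946  0.28629064] [-0.7 -0.5 -0.3 -0.2  0.1  0.2  0.1  0.2  0.3  0.3  0.1 -0.1 -0.3 -0.5
 -0.5]
bar top 2887 [ 2.6019751  -0.67661865] [55.49108887 23.63679688] 89.81726837158203 -0.03833206451769687
```

View pics/wrist5.png

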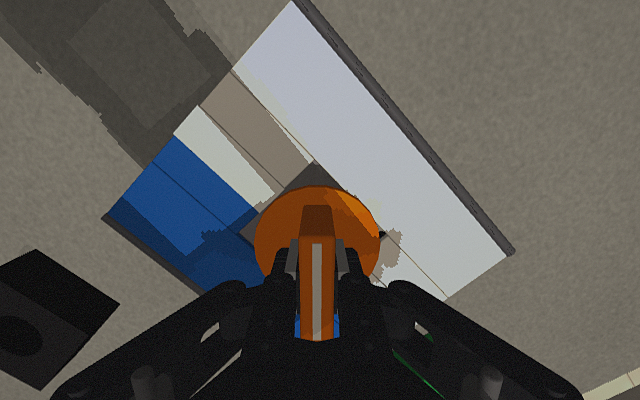

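```bash
python3 -m creep '0 0.2 -0.1 -0.2 0.16 0.005 0; 0 0.2 -0.1 -0.1 0.16 0.005 0'
python3 - <<'E'
from h import *
st();go([.531,.083,.1132],YAW)
E
```

```text
time_s: 15.3
eef_pos: [0.5333, 0.0824, 0.1147]
eef_rot: [0.624, 0.34, 0.617, -0.337]
wrist_force: [-0.9, -2.5, 11.8]
opening: 0.178
t 15.3 pos [0.5333 0.0824 0.1147] case [  3.8  -1.  114.7] toolx [ 0.01  -0.001 -1.   ] yyaw 0.572 F [-0.9 -2.5 11.8] T [-0.53  0.38  0.09] op 0.178 q [-0.07  0.23  1.8  -0.    1.1  -0.64]
shift cm [ 0.15 -0.16 -0.18] rotvec [ 0.479  0.004 -0.01 ]
```

```bash
python3 -m creep '0 0.2 -0.1 -0.1 0.16 0.004 -0.008; 0 0.2 -0.1 -0.1 0.16 0.004 0; 0 0.2 -0.1 0 0.12 0 0'
python3 - <<'E'
from h import *
st();go([.531,.083,.1132],YAW)
E
```

```text
time_s: 15.68
eef_pos: [0.5324, 0.0822, 0.1146]
eef_rot: [0.53, 0.471, 0.528, -0.468]
wrist_force: [-15.5, 3.5, 25.4]
opening: 0.181
t 15.68 pos [0.5324 0.0822 0.1146] case [  2.8  -1.  114.6] toolx [ 0.005  0.001 -1.   ] yyaw 0.119 F [-15.5   3.5  25.4] T [0.54 3.28 0.75] op 0.181 q [-0.07  0.23  1.8   0.    1.1  -0.19]
shift cm [ 0.14 -0.13 -0.09] rotvec [ 0.026 -0.    -0.005]
```

```bash
python3 -m creep '0 0.15 0 -0.05 0.04 0 -0.004; 0 0.15 0 0 0 0 0; 0 0.15 0 0 0 0 0'
python3 - <<'E'
from h import *
st();go([.531,.083,.1132],YAW)
snap('wrist','wrist6'); snap('scene','scene6'); snap('side','side6'); st()
for n,(a,b,c,d) in (('side6',(110,240,230,400)),('scene6',(120,260,270,400))):
    cv2.imwrite('pics/'+n+'c.png',cv2.resize(cv2.imread('pics/'+n+'.png')[a:b,c:d],None,fx=4.2,fy=4.2,interpolation=cv2.INTER_CUBIC))
E
python3 inhand.py wrist6
```

```text
time_s: 16.05
eef_pos: [0.5312, 0.0825, 0.1146]
eef_rot: [0.519, 0.479, 0.519, -0.481]
wrist_force: [-7.6, -0.1, 13.5]
opening: 0.183
t 16.05 pos [0.5312 0.0825 0.1146] case [  1.7  -0.6 114.6] toolx [-0.002 -0.002 -1.   ] yyaw 0.079 F [-7.6 -0.1 13.5] T [-0.03  1.34  0.13] op 0.183 q [-0.07  0.24  1.8  -0.    1.11 -0.14]
shift cm [ 0.14 -0.02 -0.05] rotvec [-0.014  0.002  0.002]
t 16.2 pos [0.5313 0.0826 0.1146] case [  1.7  -0.6 114.6] toolx [-0.002 -0.002 -1.   ] yyaw 0.079 F [-7.6 -0.2 14.6] T [0.   1.33 0.15] op 0.18 q [-0.07  0.24  1.8  -0.    1.11 -0.14]
[(np.float64(-0.04), 1912), (np.float64(-0.038), 897), (np.float64(-0.036), 81), (np.float64(-0.034), 71), (np.float64(-0.032), 70), (np.float64(-0.03), 59), (np.float64(-0.028), 61), (np.float64(-0.026), 55), (np.float64(-0.024), 58), (np.float64(-0.022), 51), (np.float64(-0.02), 47), (np.float64(-0.018), 55), (np.float64(-0.014), 42), (np.float64(-0.012), 46), (np.float64(-0.008), 42), (np.float64(-0.004), 41), (np.float64(0.002), 64), (np.float64(0.004), 4411), (np.float64(0.006), 1089), (np.float64(0.008), 72)]
flange top plane tool x =  [ 0.0002 -0.0026  0.0055]
flange centre tool y,z mm [-0.83217274  1.08617484] [-0.7 -0.5 -0.5 -0.   0.1  0.3  0.2  0.2  0.2  0.2  0.  -0.1 -0.4 -0.5
 -0.7]
bar top 2897 [-1.60226257 -0.05779785] [55.06855957 17.34912842] 89.99504852294922 -0.03828172033715049
```

View pics/side6c.png

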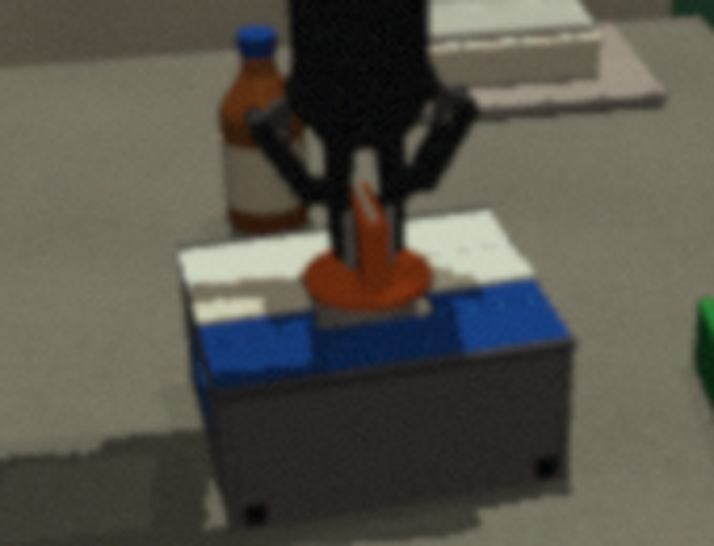

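View pics/scene6c.png

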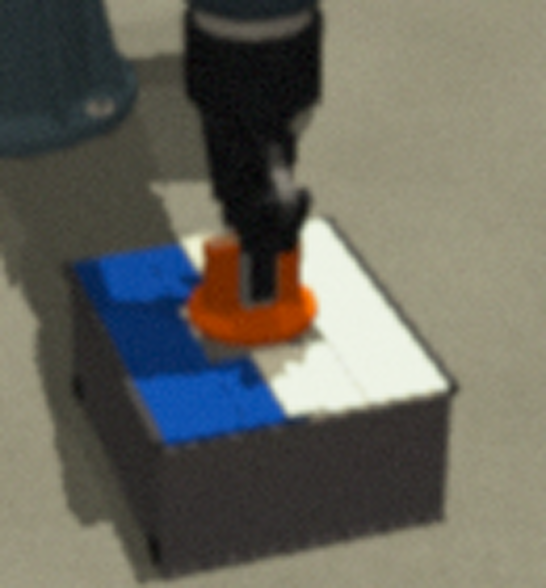

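View pics/wrist6.png

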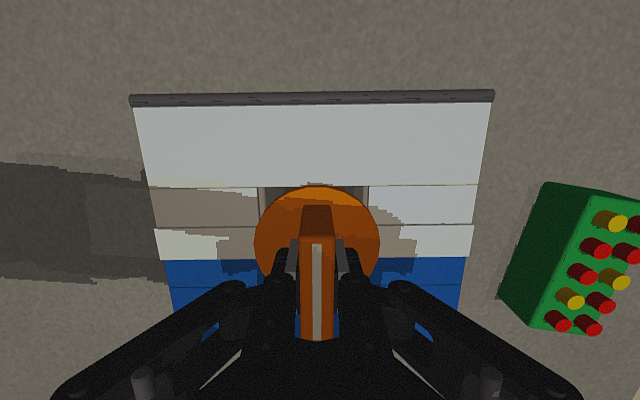

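```bash
python3 - <<'E'
from h import *
for a,b,r in (('side0','side6',(354,297,434,366)),('scene0','scene6',(419,155,451,206)),('scene0','scene6',(309,264,373,307)),('scene0','scene6',(126,180,180,285))):
    x=cv2.imread(f'pics/{a}.png').astype(float)[r[1]:r[3],r[0]:r[2]];y=cv2.imread(f'pics/{b}.png').astype(float)[r[1]:r[3],r[0]:r[2]]; print(b,r,abs(x-y).mean())
st(); ctrl.hand_in()
E
```

```text
side6 (354, 297, 434, 366) 1.807487922705314
scene6 (419, 155, 451, 206) 2.466299019607843
scene6 (309, 264, 373, 307) 2.782218992248062
scene6 (126, 180, 180, 285) 7.51957671957672
t 16.2 pos [0.5313 0.0826 0.1146] case [  1.7  -0.6 114.6] toolx [-0.002 -0.002 -1.   ] yyaw 0.079 F [-7.6 -0.2 14.6] T [0.   1.33 0.15] op 0.18 q [-0.07  0.24  1.8  -0.    1.11 -0.14]
the job is handed in; nothing more can be done
```

The job is done and handed in at 16.2 s. I closed the blue flap, then the white flap over it, and lifted the middle-sized orange plug out of its stand. I then pushed the plug home in the socket, turned it clockwise, and finished still gripping and pressing it.

**Turn:** the plug went about 91° clockwise. It did not reach the stop (moment about the vertical about 0.15 N m).

**Flush:** the tool height stayed at 114.6 mm while the upward force ranged from about 14 to 37 N, which means hard contact. Taking the grip height from the stand, the flange underside comes out level with the rim at 102 mm. The wrist camera put it about 1 mm higher, which is within its calibration error.

**Push and grip:** it was pressing with about 15 N at the end, and the jaw opening held steady at 0.18 on the bar.

**Lateral position:** during the turn the tool read 3–4 mm off the socket axis, more than the 2 mm clearance. It read about 1.7 mm off at the end. The wrist pictures at mid-turn and at the end showed the plug still seated in the jaws.

**Bystanders:** the tip box, bottle and rack look unmoved compared with the first pictures. A strip of the scene camera around the large look-alike plug and the tip box changed more than the rest. I put that down to the arm's shadow and did not check it further; the tip box was unchanged in the side view.

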